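# Load the outfeed lane past its one-way pawl

### The job

Stand the brown carton upright on the floor of the green outfeed lane at its flared mouth, lengthwise, and slide it along the floor past the orange sprung pawl until it meets the end stop and the pawl has snapped out behind it; do not lift it over the pawl. Then draw the carton back firmly against the pawl to prove that it holds, and let go, leaving it in the lane resting against the pawl. Leave the blue carton, tape measure, mug and stapler where they are.

Things in the scene. Friction and masses are not known exactly. Their poses are not given: they have to be found in the camera images.
- carton: Loose closed brown cardboard carton, 60 wide (its x) by 100 long (its y) by 50 mm high, mass 0.1 to 0.3 kg, standing on the bench. Origin: centre of its underside, z up. Either end may go first. In the lane, grip it across its 60 mm width: its upper 27 mm stands clear above the lane walls.
- lane: Fixed outfeed lane on the bench, 305 by 122 mm: 5 mm grey floor plate, open-topped channel between green walls. Origin on bench level at the channel's mid-width; z up, x = pushing direction. Channel 68 mm wide (y -34 to +34 mm), walls 4 mm thick, wall tops 25 mm above the bench. Open mouth at x = -160 mm, flared up to x = -132 mm.
- lane_floor (a point): Point on top of the lane's floor plate, 5 mm above the lane's origin; same axes as the lane.
- lane_mouth (a point): Where to set the carton down: floor point at x = -95 mm of the lane, mid-width. A carton centred here lies between the straight walls and clears the pawl. Beware when moving about above the bench: the grey drawer unit behind stands with its top drawer open, reaching forward to x = 0.62 m of the world, 0.17 to 0.25 m above the bench, y = -0.2 to +0.11 m.
- lane_stop (a point): Foot of the end stop's face at x = +135 mm of the lane, mid-width, on the floor; the stop is as high as the walls. A carton against it has its centre at x = +85 mm of the lane.
- pawl_tip (a point): Where the pawl's tip stands when at rest: x = +10, y = +18, z = +18 mm in the lane's frame, rounded to 3 mm radius. Fixed to the lane, does not move with the pawl. A carton resting back against it has its centre at x = +60 mm of the lane. The pawl's green housing reaches to y = +64 mm, x = -57 to +33 mm; all of it is under 28 mm above the bench.
- pawl (a joint): Orange sprung leaf, 50 mm long, 17 mm high, on a vertical pin at x = -35, y = +40 mm of the lane, slanting on along the lane into the channel. 0 rad: at rest, blocking; 0.46: pushed flat with the wall. A carton slid towards the stop pushes it aside (some 2 to 6 N along the lane); when its rear end passes x = +10 mm the leaf snaps back to 0 and blocks its return.
- blue_carton: Loose small blue carton, 46 by 65 by 32 mm, a bystander. Origin: centre of its underside.
- tape_measure: Loose red tape measure, 73 by 88 by 41 mm, a bystander. Origin: under its centre.
- mug: Loose white mug, 92 by 127 by 95 mm, a bystander. Origin: under its centre.
- stapler: Loose red stapler, 36 by 150 by 49 mm, a bystander. Origin: under its centre.
Not all that is in view belongs to the job. There is more than one size of the carton; the job needs the larger.

How it is judged (in metres and radians):
On the way, in this order (a step that is already met when the one before it is completed fails the run):
1. the carton stands in the lane's mouth, lengthwise, before the pawl (z of carton in the frame of lane_floor between -0.004 and 0.008 m and y of carton in the frame of lane_floor between -0.012 and 0.012 m and angle between the y axis of carton and the x axis of lane, either way round below 0.12 rad and angle between carton's own z axis and vertical below 0.12 rad and x of carton in the frame of lane_floor between -0.17 and -0.05 m), for 0.1 s.
2. the carton, sliding on the lane's floor, pushes the pawl aside (z of carton in the frame of lane_floor between -0.004 and 0.008 m and y of carton in the frame of lane_floor between -0.012 and 0.012 m and angle between the y axis of carton and the x axis of lane, either way round below 0.12 rad and angle between carton's own z axis and vertical below 0.12 rad and value of joint pawl above 0.15 rad and contact force between carton and pawl above 0.3 N), for 0.05 s.
3. the carton has reached the end stop and the pawl has snapped back behind it (z of carton in the frame of lane_floor between -0.004 and 0.008 m and y of carton in the frame of lane_floor between -0.012 and 0.012 m and angle between the y axis of carton and the x axis of lane, either way round below 0.12 rad and angle between carton's own z axis and vertical below 0.12 rad and x of carton in the frame of lane_floor above 0.079 m and value of joint pawl below 0.07 rad), for 0.1 s.
4. the carton is drawn back firmly against the pawl, which holds (z of carton in the frame of lane_floor between -0.004 and 0.008 m and y of carton in the frame of lane_floor between -0.012 and 0.012 m and angle between the y axis of carton and the x axis of lane, either way round below 0.12 rad and angle between carton's own z axis and vertical below 0.12 rad and x of carton in the frame of lane_floor between 0.053 and 0.072 m and value of joint pawl below 0.07 rad and contact force between carton and pawl above 1 N), for 0.1 s.
At the end, for the whole second after the job is handed in: The carton stands released and at rest, upright and lengthwise on the lane's floor (within 12 mm of mid-width and 0.12 rad), its centre 54 to 67 mm along the lane, so that its rear end is within about 7 mm of the pawl, and the pawl is back at rest (under 0.07 rad) (z of carton in the frame of lane_floor between -0.004 and 0.008 m and y of carton in the frame of lane_floor between -0.012 and 0.012 m and angle between the y axis of carton and the x axis of lane, either way round below 0.12 rad and angle between carton's own z axis and vertical below 0.12 rad and x of carton in the frame of lane_floor between 0.054 and 0.067 m and value of joint pawl below 0.07 rad and linear speed of carton below 0.01 m/s); the robot touches nothing.
It fails at once if the carton is lifted over the pawl or lowered in behind it (x of carton in the frame of lane_floor between -0.03 and 0.16 m and y of carton in the frame of lane_floor between -0.05 and 0.05 m and z of carton in the frame of lane_floor between 0.02 and 0.09 m).
It fails at once if the blue carton is moved (distance of blue_carton from where it was at the start of the episode above 0.03 m).
It fails at once if the tape measure is moved (distance of tape_measure from where it was at the start of the episode above 0.03 m).
It fails at once if the mug is moved (distance of mug from where it was at the start of the episode above 0.03 m).
It fails at once if the stapler is moved (distance of stapler from where it was at the start of the episode above 0.03 m).
It also fails if it takes over 48 s, if anything falls off the work surface, if the arm or the gripper's body presses on something with over 40 N, if the wrist force passes 120 N, or if a joint passes its speed limit or range.

### The arm

A 6-joint arm with a two-finger parallel gripper is mounted at the origin on a cart in front of the work surface, level with it; the furniture and walls round the work are solid. World frame = base frame: x ahead of the robot, y to its left, z up, the work surface at z = 0. Lengths are in m, angles in degrees, forces in N, time in s.
With the tool pointing down it reaches from about 0.3 to 0.75 m from the base axis. Payload 8.5 kg.
Tool frame: the origin (TCP) lies at the very end of the fingers, on their centre line; the grasp point (between the pads) lies 19 mm behind it; z points along the fingers, y is the line along which they close (so a half turn about z gives the same grasp; the last joint's range is limited). The gripper opens to 85 mm and grips with 20 to 120 N. Pads are 22 mm wide; open, the fingers measure 114 mm over their backs; the gripper's body (76 mm by 85 mm) begins 54 mm behind the grasp point. The pads swing forward as they close: fully open they stand 13 mm farther back than shut.
Start: joints at [-83.956, 21.807, 74.336, -0, 83.858, -12.336], TCP at [0.173, -0.522, 0.231] pointing down, gripper open.
Joint ranges: [-178.18, 178.18], [-50.72, 133.34], [12.68, 142.11], [-81.47, 261.47], [9.98, 163.14], [-165.26, 165.26]. Speed limits (degrees/s): [136.94, 136.94, 180, 180, 180, 180].

### API

Orientations are given as a 3x3 rotation matrix whose columns are the frame's x, y, z axes.
In Python, from rig import env, imaging gives the robot as it stands. The module is installed in compiled form; this text tells all that it offers.
- The arm moves only by the tool arm_command, never from a script. Its arguments are lists of equal length, an entry for each row: "turn": the turn, a rotation vector about the tool's x, y, z in units of 5 degrees (1.0 is 5 degrees), a list of three; "xyz": the shift along the tool's x, y, z in units of 50 mm (1.0 is 50 mm), a list of three; "claw": the finger opening in mm, from 0 to 85.4. A call has 1 to 12 rows; each row shifts and turns the commanded pose from where the row before left it, along the tool's axes as they then stand; what a row does not reach is not made up. A row lasts 1/10 s, in which the tool goes at most 50 mm and 8.59 degrees, less where a joint would pass 70% of its speed; a pose out of reach is approached as far as the arm can. A call is refused whole if a number of a shift passes 1 or a number of a turn 1, either way. A call with a gripper value outside its range is refused whole. The fingers move at their own pace and stop on an object; "squeeze" is the grip in N (left out, the last holds). Time passes only in rows, so rows that do not move let the fingers close. It gives the time, the measured TCP pose, the force, the opening and the grip force at its end, in the units of the state.
- env.observe(): the state, without advancing time (a new reading comes with each control period).
- imaging.get_image(name): name is "side" or "top" or "wrist"; returns (picture, depth): 384x512x3 uint8, blue, green, red; 384x512 float32, m along the optical axis (not along the pixel's ray), 0 where there is no reading.
- imaging.camera_info(name): a dict with "camera_matrix" (3x3 intrinsics, pixels), "rvec" (rotation vector, rad) and "tvec" (3), from world to camera coordinates, as OpenCV has them. Camera axes: x right, y down, z forward; pixel columns grow to the right and rows downward; lengths in m; the calibration is good to about 2 mm. A picture is of the moment at which its call begins: read the wrist's pose just before it. camera_info takes no time and is no camera call; for the wrist camera it gives the pose at the moment of the call.
- env.close_job(): hands the job in; it is judged then, once.
The state is a dict: "time_s": time; "q": joint angles; "qvel": joint speeds; "joint_efforts": joint torques, N m; "position": TCP position; "tool_rot": TCP orientation; "ft_force": force on the tool from outside, world axes, zero at the start; "wrist_torque": the same for the moment, N m; "grip_width": finger opening in m; "gripper_force": force on a finger pad.
Only numpy, scipy, OpenCV 4.12 (cv2) and the standard library are available. Lean on these libraries where they do the work, as an engineer would, in place of code of your own. Each camera call takes 0.05 s, during which the arm holds its last target. There are 200 camera calls.

## Working session

There is one attempt and no reset: what is moved stays moved. The work goes in short steps, Python scripts to look and compute and a tool call to move; the robot and the scene stay as the last step left them, time stands still between calls to the robot, and variables do not carry over. Pictures are saved under pics/ and viewed, at most 10 in all, crops included, and the job is handed in when it is done.

Besides the shell and the picture viewer there is one more tool, called after ">>>" as name(argument=value, ...) on one line, values as JSON. arm_command: Moves the arm, as the interface text tells. Its arguments: {"type":"object","properties":{"turn":{"type":"array"},"xyz":{"type":"array"},"claw":{"type":"array"},"squeeze":{"type":"number"}},"required":["turn","xyz","claw"]}

```bash
mkdir -p pics; cat > h.py <<'E'
from rig import env, imaging
import numpy as np, cv2
def cam(n):
    i=imaging.camera_info(n); R=cv2.Rodrigues(np.array(i["rvec"],float))[0]
    return np.array(i["camera_matrix"],float),R,np.array(i["tvec"],float).ravel()
def ray(c,uv,z):
    "pixels -> world points on plane z"
    K,R,t=c; uv=np.atleast_2d(np.array(uv,float)); d=np.c_[uv,np.ones(len(uv))]@np.linalg.inv(K).T@R
    o=-R.T@t; return o+d*((z-o[2])/d[:,2])[:,None]
def cloud(c,dep):
    K,R,t=c; v,u=np.indices(dep.shape); p=np.stack([(u-K[0,2])/K[0,0]*dep,(v-K[1,2])/K[1,1]*dep,dep],-1)
    return (p-t)@R
E
python3 - <<'E'
from h import *
ims=[]
for n in("top","side"):
    c=cam(n); im,d=imaging.get_image(n); np.savez(f"{n}.npz",im=im,d=d,K=c[0],R=c[1],t=c[2]); cv2.imwrite(f"pics/{n}0.png",im); print(n,-c[1].T@c[2])
s=env.observe(); print(s["time_s"],s["position"],s["tool_rot"],s["grip_width"])
E
```

```text
top [ 0.2762595  -0.09554655  1.40461055]
side [ 0.42474049 -1.51999745  0.82312621]
0.1 [ 0.17338269 -0.52169279  0.2307562 ] [[ 9.48980943e-01  3.15333379e-01 -1.72879402e-04]
 [ 3.15333326e-01 -9.48980063e-01  1.31696890e-03]
 [ 2.51225148e-04 -1.30429303e-03 -9.99999118e-01]] 0.08553106793919228
```

View pics/top0.png

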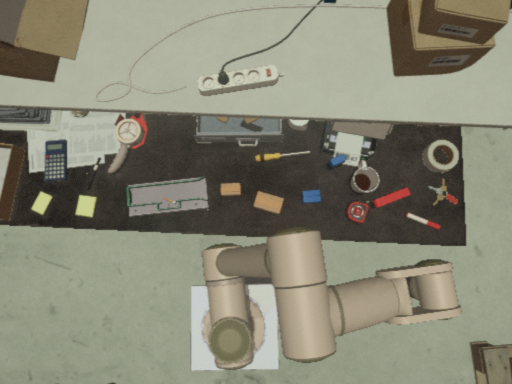

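View pics/side0.png

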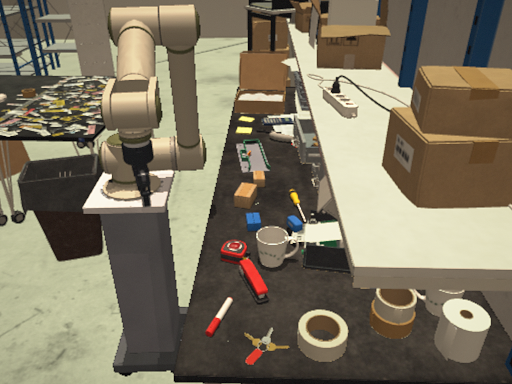

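The brown candidates in the top view are the larger carton at (268,203) and a smaller one at (231,189). The boxes on the shelf are out of play. I choose (268,203) and will check it in a crop that also shows the lane at (168,197).

```bash
python3 - <<'E'
from h import *
f=np.load("top.npz"); im,d=f["im"],f["d"]; c=(f["K"],f["R"],f["t"])
cv2.imwrite("pics/crop.png",cv2.resize(im[165:225,115:300],None,fx=4.3,fy=4.3,interpolation=cv2.INTER_CUBIC))
P=cloud(c,d); hsv=cv2.cvtColor(im,cv2.COLOR_BGR2HSV)
reg=np.zeros(d.shape,bool); reg[165:240,110:330]=1
brown=reg&(hsv[...,0]<22)&(hsv[...,0]>5)&(hsv[...,1]>90)&(hsv[...,2]>70)
for nm,m in(("brown",brown),("green",reg&(hsv[...,0]>60)&(hsv[...,0]<95)&(hsv[...,1]>70))):
    n,l,s,_=cv2.connectedComponentsWithStats(m.astype(np.uint8),connectivity=8)
    for i in range(1,n):
        if s[i,4]<25: continue
        q=np.argwhere(l==i)[:,::-1]; h=np.median(P[l==i][:,2]); 
        w=ray(c,q,0.05 if nm=="brown" else .025)[:,:2].astype(np.float32); print(nm,s[i],"h",h.round(3),cv2.minAreaRect(w), cv2.boxPoints(cv2.minAreaRect(w)).round(3).tolist())
m=reg&(P[...,2]>0.002); m[:, 215:]=0; m[:177]=0
q=np.argwhere(m)[:,::-1];print(len(q)); w=ray(c,q,0.01)[:,:2].astype(np.float32); r=cv2.minAreaRect(w); print("lane",r,cv2.boxPoints(r))
E
```

```text
brown [220 182  21  14 257] h 0.037 ((0.5063840746879578, 0.004528708755970001), (0.07538370043039322, 0.049691248685121536), 89.07391357421875) [[0.48100000619888306, -0.032999999821186066], [0.531000018119812, -0.03400000184774399], [0.5320000052452087, 0.041999999433755875], [0.4819999933242798, 0.0430000014603138]]
brown [253 191  31  23 485] h 0.051 ((0.45198896527290344, -0.13704176247119904), (0.10706878453493118, 0.06526608765125275), 72.4730224609375) [[0.4050000011920929, -0.17800000309944153], [0.46700000762939453, -0.1979999989271164], [0.49900001287460327, -0.09600000083446503], [0.43700000643730164, -0.07599999755620956]]
green [127 188   4  18  41] h 0.027 ((0.48873043060302734, 0.3985553979873657), (0.06737079471349716, 0.010435269214212894), 8.4674711227417) [[0.45500001311302185, 0.39899998903274536], [0.4560000002384186, 0.3880000114440918], [0.5230000019073486, 0.39800000190734863], [0.5210000276565552, 0.4090000092983246]]
3713
lane ((0.45089906454086304, 0.2729085385799408), (0.410582959651947, 0.2284938246011734), 88.59622955322266) [[0.3316572  0.0704775 ]
 [0.5600825  0.06487985]
 [0.57014096 0.4753396 ]
 [0.34171563 0.48093724]]
```

View pics/crop.png

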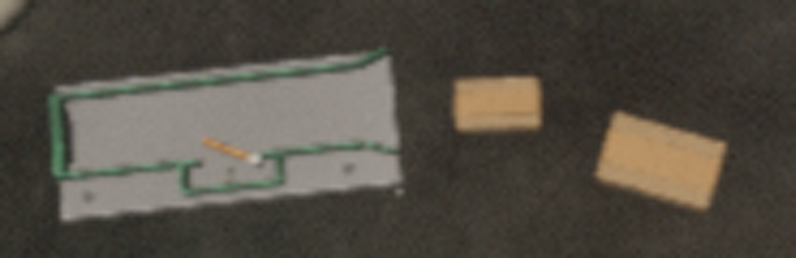

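The crop shows the chosen carton is clearly the larger, about 100x60 mm at crop (662,160). The lane mouth is on the right (crop 390,100) and the stop on the left (58,135). The pawl is pinned at (254,158) with its tip at (205,138), so pushing goes towards world +y. I'll move above the carton and align with it.

>>> arm_command(turn=[[0,0,0],[0,0,0],[0,0,0],[0,0,0],[0,0,0],[0,0,0],[0,0,0],[0,0,0],[0,0,0],[0,0,0]], xyz=[[0.77,-0.55,0],[0.77,-0.55,0],[0.77,-0.55,0],[0.77,-0.55,0],[0.77,-0.55,0],[0.77,-0.55,0],[0.77,-0.55,0],[0.77,-0.55,0],[0.77,-0.55,0],[0.77,-0.55,0]], claw=[85,85,85,85,85,85,85,85,85,85], squeeze=40)

```text
time_s: 1.1
position: [0.4528, -0.1377, 0.2312]
tool_rot: [[0.949, 0.315, -0.0], [0.315, -0.949, 0.0], [-0.0, -0.0, -1.0]]
ft_force: [-0.2, -0.7, -0.2]
grip_width: 0.0847
gripper_force: 0.0
```

>>> arm_command(turn=[[0,0,-1],[0,0,-1],[0,0,-1],[0,0,-1],[0,0,-1],[0,0,-1],[0,0,-1],[0,0,-1],[0,0,-1],[0,0,-1],[0,0,-0.8],[0,0,0]], xyz=[[0,0,0],[0,0,0],[0,0,0],[0,0,0],[0,0,0],[0,0,0],[0,0,0],[0,0,0],[0,0,0],[0,0,0],[0,0,0],[0,0,0]], claw=[85,85,85,85,85,85,85,85,85,85,85,85])

```text
time_s: 2.3
position: [0.4519, -0.1395, 0.2311]
tool_rot: [[0.302, 0.953, -0.001], [0.953, -0.302, 0.0], [0.0, -0.001, -1.0]]
ft_force: [0.3, 0.2, 0.1]
grip_width: 0.0852
gripper_force: 0.0
```

```bash
python3 - <<'E'
from h import *
s=env.observe(); c=cam("wrist"); im,d=imaging.get_image("wrist"); np.savez("w1.npz",im=im,d=d,K=c[0],R=c[1],t=c[2]); cv2.imwrite("pics/w1.png",im)
print(s["time_s"],s["position"],s["tool_rot"].round(3) if hasattr(s["tool_rot"],"round") else s["tool_rot"],s["q"])
hsv=cv2.cvtColor(im,cv2.COLOR_BGR2HSV); P=cloud(c,d)
m=(P[...,2]>.044)&(P[...,2]<.058)&(hsv[...,0]<25)&(hsv[...,1]>60)
n,l,st,_=cv2.connectedComponentsWithStats(m.astype(np.uint8)); i=1+np.argmax(st[1:,4]); print(st[i],np.median(P[l==i][:,2]))
w=ray(c,np.argwhere(l==i)[:,::-1],.05)[:,:2].astype(np.float32); r=cv2.minAreaRect(w); print(r)
# lane plate from the top view
f=np.load("top.npz"); im,d=f["im"],f["d"]; c=(f["K"],f["R"],f["t"]); P=cloud(c,d); hsv=cv2.cvtColor(im,cv2.COLOR_BGR2HSV)
m=np.zeros(d.shape,np.uint8); m[174:220,122:213]=(hsv[174:220,122:213,2]>90); m=cv2.morphologyEx(m,cv2.MORPH_CLOSE,np.ones((5,5)))
n,l,st,_=cv2.connectedComponentsWithStats(m); i=1+np.argmax(st[1:,4]); print(st[i])
w=ray(c,np.argwhere(l==i)[:,::-1],.005)[:,:2].astype(np.float32); r=cv2.minAreaRect(w); print("plate",r,cv2.boxPoints(r).round(3).tolist())
E
```

```text
2.3 [ 0.45193214 -0.13947125  0.2310652 ] [[ 0.302  0.953 -0.001]
 [ 0.953 -0.302  0.   ]
 [ 0.    -0.001 -1.   ]] [-3.15369925e+01  1.40935838e+01  8.59268460e+01  2.46697783e-03
  8.00198283e+01 -1.39485548e+01]
[ 231  116   65  103 6298] 0.050021700400214184
((0.4520867168903351, -0.13814660906791687), (0.0999329462647438, 0.05961443483829498), 72.14388275146484)
[ 127  177   82   40 2540]
plate ((0.4901549518108368, 0.25262582302093506), (0.12929300963878632, 0.31243592500686646), 3.875725030899048) [[0.41499999165534973, 0.40400001406669617], [0.4359999895095825, 0.09200000017881393], [0.5649999976158142, 0.10100000351667404], [0.5440000295639038, 0.4129999876022339]]
```

View pics/w1.png

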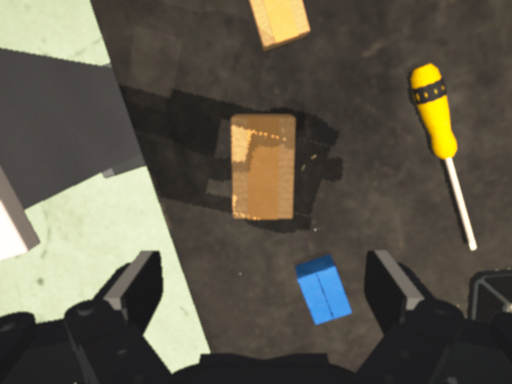

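The wrist view shows the large carton at (263,167), aligned with the tool and 1 mm off. The blue carton at (322,290) is clear of it. I'll descend and grip.

>>> arm_command(turn=[[0,0,0],[0,0,0],[0,0,0],[0,0,0],[0,0,0],[0,0,0],[0,0,0],[0,0,0],[0,0,0],[0,0,0],[0,0,0],[0,0,0]], xyz=[[0.03,0,0.7],[0,0,0.7],[0,0,0.7],[0,0,0.7],[0,0,0.6],[0,0,0.4],[0,0,0.3],[0,0,0],[0,0,0],[0,0,0],[0,0,0],[0,0,0]], claw=[85,85,85,85,85,85,85,85,50,50,50,50])

```text
time_s: 3.55
position: [0.4529, -0.1383, 0.0274]
tool_rot: [[0.303, 0.953, 0.002], [0.953, -0.303, -0.001], [-0.0, 0.002, -1.0]]
ft_force: [-1.4, 0.1, 7.6]
grip_width: 0.0591
gripper_force: 44.2
```

>>> arm_command(turn=[[0,0,0],[0,0,0],[0,0,0],[0,0,0],[0,0,0]], xyz=[[0,0,0],[0,0,0],[0,0,0],[0,0,0],[0,0,0]], claw=[50,50,50,50,50])

```text
time_s: 4.05
position: [0.4529, -0.1384, 0.0274]
tool_rot: [[0.303, 0.953, 0.002], [0.953, -0.303, -0.001], [-0.0, 0.002, -1.0]]
ft_force: [-0.9, 0.7, 6.7]
grip_width: 0.0592
gripper_force: 44.2
```

>>> arm_command(turn=[[0,0,0],[0,0,0],[0,0,0],[0,0,0],[0,0,0],[0,0,0],[0,0,0],[0,0,0],[0,0,0],[0,0,0]], xyz=[[0,0,-0.4],[0,0,-0.8],[0,0,-0.8],[0,0,-0.8],[0.8,-0.06,-0.2],[0.8,-0.06,0],[0.8,-0.06,0],[0.8,-0.06,0],[0.8,-0.06,0],[0.8,-0.06,0]], claw=[50,50,50,50,50,50,50,50,50,50])

```text
time_s: 5.05
position: [0.508, 0.0978, 0.1767]
tool_rot: [[0.303, 0.953, 0.0], [0.953, -0.303, -0.0], [0.0, 0.0, -1.0]]
ft_force: [0.8, 0.1, -1.4]
grip_width: 0.0594
gripper_force: 44.3
```

>>> arm_command(turn=[[0,0,-0.9],[0,0,-0.9],[0,0,-0.9],[0,0,-0.8],[0,0,-0.8],[0,0,0],[0,0,0]], xyz=[[0,0,0],[0,0,0],[0,0,0],[0,0,0],[0,0,0],[0,0,0],[0,0,0]], claw=[50,50,50,50,50,50,50])

```text
time_s: 5.75
position: [0.5079, 0.0961, 0.1765]
tool_rot: [[-0.066, 0.998, 0.0], [0.998, 0.066, 0.0], [0.0, 0.0, -1.0]]
ft_force: [0.1, -0.6, -1.4]
grip_width: 0.0592
gripper_force: 44.2
```

```bash
python3 - <<'E'
from h import *
s=env.observe(); c=cam("wrist"); im,d=imaging.get_image("wrist"); np.savez("w2.npz",im=im,d=d,K=c[0],R=c[1],t=c[2]); cv2.imwrite("pics/w2.png",im)
print(s["time_s"],s["position"],np.round(s["tool_rot"],3),np.round(s["q"],1),s["gripper_force"],s["grip_width"])
E
```

```text
5.75 [0.50789044 0.09608646 0.17649193] [[-0.066  0.998  0.   ]
 [ 0.998  0.066  0.   ]
 [ 0.     0.    -1.   ]] [-2.4 21.3 84.9  0.  73.8 -6.2] 44.22767400741577 0.05923800067743819
```

View pics/w2.png

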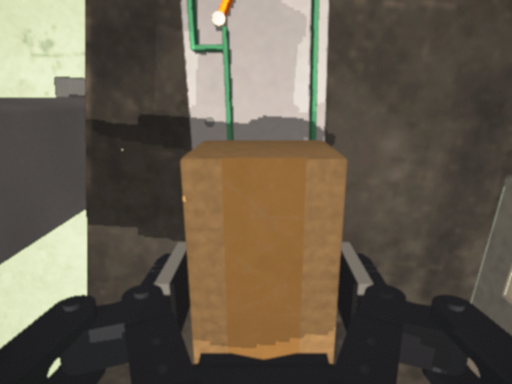

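The view shows the carton held square. Ahead of it are the lane's left wall (about column 228), right wall (about column 315) and the pawl pin at (218,18). I'll fit the walls.

```bash
python3 - <<'E'
from h import *
f=np.load("w2.npz"); im=f["im"]; c=(f["K"],f["R"],f["t"])
s=env.observe(); p=s["position"]; R=np.array(s["tool_rot"])
hsv=cv2.cvtColor(im,cv2.COLOR_BGR2HSV); g=(hsv[...,0]>60)&(hsv[...,0]<95)&(hsv[...,1]>90)
o=[]
for (a,b,r0,r1) in((218,238,58,115),(304,325,5,115)):
    q=np.array([[np.mean(np.where(g[r,a:b])[0])+a,r] for r in range(r0,r1) if g[r,a:b].sum()>=3])
    w=[np.count_nonzero(g[r,a:b]) for r in range(r0,r1)]
    P=ray(c,q,.025)[:,:2]; vx,vy,x0,y0=cv2.fitLine(P.astype(np.float32),cv2.DIST_HUBER,0,.01,.01).ravel()
    sg=np.sign(vy); o.append((vx*sg,vy*sg,x0,y0)); print(len(q),np.mean(w),o[-1],np.degrees(np.arctan2(vy*sg,vx*sg)),P[0],P[-1])
u=np.array([o[0][0]+o[1][0],o[0][1]+o[1][1]]); u/=np.linalg.norm(u); n=np.array([-u[1],u[0]])
d=[n@np.array(k[2:]) for k in o]; print("u",u,np.degrees(np.arctan2(u[1],u[0])),"gap centre-centre",d[0]-d[1]); mid=sum(d)/2
pin=ray(c,[218,18],.025)[0,:2]; print("pin",pin,"lane y",n@pin-mid); org=u*(u@pin+.035)+n*mid; print("origin",org)
for x in(-.095,.01,.085,.06): print(x,org+u*x)
t=org-u*.095; e=np.r_[t-p[:2],0]; print("move in tool",R.T@e)
E
```

```text
57 4.105263157894737 (np.float32(-0.08462223), np.float32(0.9964131), np.float32(0.4739279), np.float32(0.17072175)) 94.8543 [0.4720671  0.19217376] [0.47607705 0.14866428]
110 4.881818181818182 (np.float32(-0.08293327), np.float32(0.9965551), np.float32(0.5432561), np.float32(0.18395959)) 94.75719 [0.53900498 0.2346489 ] [0.54566202 0.15318905]
u [-0.08377779  0.9964845 ] 94.80575 gap centre-centre 0.07019356
pin [0.46487115 0.22075299] lane y 0.03993018593288172
origin [0.50172876 0.25897524]
-0.095 [0.50968765 0.16430921]
0.01 [0.50089098 0.26894008]
0.085 [0.49460765 0.34367643]
0.06 [0.49670209 0.31876431]
move in tool [ 6.79805970e-02  6.25569358e-03 -1.58873471e-06]
```

>>> arm_command(turn=[[0,0,-0.2],[0,0,0],[0,0,0],[0,0,0],[0,0,0],[0,0,0],[0,0,0],[0,0,0]], xyz=[[0,0,0],[0.5,0.05,0],[0.5,0.05,0],[0.36,0.05,0.5],[0,0,0.6],[0,0,0.6],[0,0,0.3],[0,0,0]], claw=[50,50,50,50,50,50,50,50])

```text
time_s: 6.6
position: [0.5086, 0.1644, 0.0745]
tool_rot: [[-0.085, 0.996, -0.004], [0.996, 0.085, -0.0], [-0.0, -0.004, -1.0]]
ft_force: [1.0, -0.0, -1.6]
grip_width: 0.0595
gripper_force: 44.2
```

```bash
python3 - <<'E'
from h import *
s=env.observe(); c=cam("wrist"); im,d=imaging.get_image("wrist"); np.savez("w3.npz",im=im,d=d,K=c[0],R=c[1],t=c[2]); cv2.imwrite("pics/w3.png",im)
p=s["position"]; R=np.array(s["tool_rot"]); print(s["time_s"],p,R.round(4))
org=np.array([.50173,.25898]);u=np.array([-.08378,.99648]);n=np.array([-u[1],u[0]])
print("lane xy of tcp",(p[:2]-org)@u,(p[:2]-org)@n)
hsv=cv2.cvtColor(im,cv2.COLOR_BGR2HSV); g=((hsv[...,0]>60)&(hsv[...,0]<95)&(hsv[...,1]>90)).astype(np.uint8)
q=np.argwhere(g)[:,::-1]; P=ray(c,q,.025)[:,:2]-org; L=np.c_[P@u,P@n]
for k in(1,-1):
    for x in np.arange(-.06,.12,.02):
        a=L[(abs(L[:,0]-x)<.01)&(L[:,1]*k>.025)&(L[:,1]*k<.045)]
        if len(a)>5: print(k,round(x,2),a[:,1].mean().round(4),len(a))
E
```

```text
6.6 [0.50864577 0.16437257 0.07447478] [[-8.510e-02  9.964e-01 -4.300e-03]
 [ 9.964e-01  8.510e-02 -4.000e-04]
 [-0.000e+00 -4.300e-03 -1.000e+00]]
lane xy of tcp -0.09485381613198217 0.0010347799707339637
1 -0.06 0.0431 44
1 -0.04 0.0345 144
1 0.02 0.0341 161
-1 -0.04 -0.0346 337
-1 -0.02 -0.0346 377
-1 0.0 -0.0346 420
-1 0.02 -0.0346 245
```

View pics/w3.png

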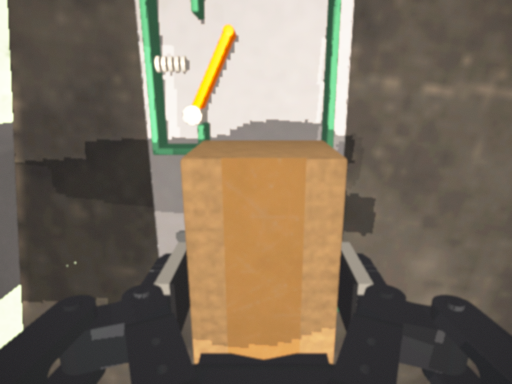

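The carton is centred between the walls, about 1 mm off, with the pawl ahead at (210,75). I'll lower it.

>>> arm_command(turn=[[0,0,0],[0,0,0],[0,0,0],[0,0,0],[0,0,0],[0,0,0],[0,0,0]], xyz=[[0,0.02,0.2],[0,0,0.2],[0,0,0.2],[0,0,0.16],[0,0,0.06],[0,0,0],[0,0,0]], claw=[50,50,50,50,50,50,50])

```text
time_s: 7.35
position: [0.5109, 0.1646, 0.0355]
tool_rot: [[-0.085, 0.996, 0.0], [0.996, 0.085, 0.0], [0.0, 0.0, -1.0]]
ft_force: [-0.4, -0.4, -1.4]
grip_width: 0.0589
gripper_force: 44.2
```

>>> arm_command(turn=[[0,0,0],[0,0,0],[0,0,0],[0,0,0]], xyz=[[0,-0.02,0.03],[0,0,0.03],[0,0,0],[0,0,0]], claw=[50,50,50,50])

```text
time_s: 7.75
position: [0.5097, 0.1645, 0.0324]
tool_rot: [[-0.085, 0.996, 0.0], [0.996, 0.085, 0.0], [0.0, 0.0, -1.0]]
ft_force: [-0.3, 1.1, 0.5]
grip_width: 0.0591
gripper_force: 44.2
```

>>> arm_command(turn=[[0,0,0],[0,0,0],[0,0,0],[0,0,0],[0,0,0],[0,0,0],[0,0,0],[0,0,0],[0,0,0],[0,0,0],[0,0,0],[0,0,0]], xyz=[[0.2,0,0],[0.2,0,0],[0.2,0,0],[0.2,0,0],[0.2,0,0],[0.2,0,0],[0.2,0,0],[0.2,0,0],[0.2,0,0],[0.2,0,0],[0.2,0,0],[0,0,0]], claw=[50,50,50,50,50,50,50,50,50,50,50,50])

```text
time_s: 8.95
position: [0.5002, 0.276, 0.0325]
tool_rot: [[-0.086, 0.996, 0.001], [0.996, 0.086, 0.002], [0.002, 0.001, -1.0]]
ft_force: [2.2, 5.4, 1.8]
grip_width: 0.059
gripper_force: 44.6
```

>>> arm_command(turn=[[0,0,0],[0,0,0],[0,0,0],[0,0,0],[0,0,0],[0,0,0],[0,0,0],[0,0,0],[0,0,0]], xyz=[[0.2,0,0],[0.2,0,0],[0.2,0,0],[0.2,0,0],[0.2,0,0],[0.15,0,0],[0.1,0,0],[0.05,0,0],[0,0,0]], claw=[50,50,50,50,50,50,50,50,50])

```text
time_s: 9.85
position: [0.4942, 0.3396, 0.0324]
tool_rot: [[-0.085, 0.996, -0.001], [0.996, 0.085, 0.0], [0.0, -0.001, -1.0]]
ft_force: [-0.6, -0.9, 4.2]
grip_width: 0.0586
gripper_force: 45.1
```

```bash
python3 - <<'E'
from h import *
s=env.observe(); p=s["position"]; org=np.array([.50173,.25898]);u=np.array([-.08378,.99648]);n=np.array([-u[1],u[0]])
print(s["time_s"],"lane",(p[:2]-org)@u,(p[:2]-org)@n,s["ft_force"])
A=[cv2.resize(imaging.get_image("wrist")[0],(400,300))]
im=imaging.get_image("top")[0]; A.append(cv2.resize(im[165:225,110:220],(550,300),interpolation=cv2.INTER_CUBIC)[:,:400]); cv2.imwrite("pics/w4.png",np.hstack(A))
E
```

```text
9.85 lane 0.08099276883349324 0.0007232415896404526 [-0.56221334 -0.85371713  4.1589429 ]
```

View pics/w4.png

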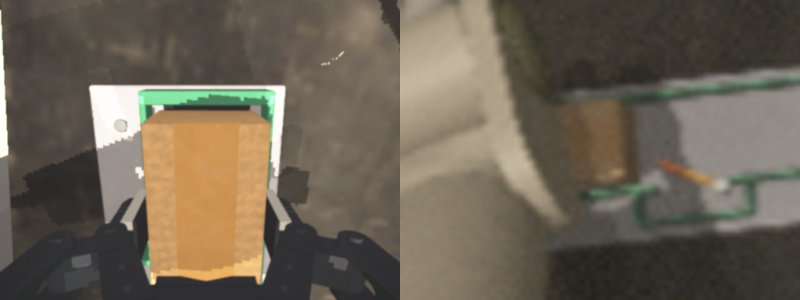

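The pawl has snapped out behind the carton (right half, about (690,172)). A small gap to the stop remains (left half, about (207,107)). I'll push on to the stop.

>>> arm_command(turn=[[0,0,0],[0,0,0],[0,0,0],[0,0,0],[0,0,0]], xyz=[[0.04,0,0],[0.04,0,0],[0.03,0,0],[0,0,0],[0,0,0]], claw=[50,50,50,50,50])

```text
time_s: 10.45
position: [0.4941, 0.3442, 0.0324]
tool_rot: [[-0.085, 0.996, -0.001], [0.996, 0.085, -0.0], [-0.0, -0.001, -1.0]]
ft_force: [0.1, -4.1, 5.8]
grip_width: 0.0592
gripper_force: 45.1
```

>>> arm_command(turn=[[0,0,0],[0,0,0],[0,0,0],[0,0,0],[0,0,0],[0,0,0],[0,0,0],[0,0,0]], xyz=[[-0.1,0,0],[-0.1,0,0],[-0.1,0,0],[-0.1,0,0],[-0.06,0,0],[-0.04,0,0],[0,0,0],[0,0,0]], claw=[50,50,50,50,50,50,50,50])

```text
time_s: 11.25
position: [0.4966, 0.3192, 0.0324]
tool_rot: [[-0.085, 0.996, 0.0], [0.996, 0.085, -0.0], [-0.0, 0.0, -1.0]]
ft_force: [-0.2, 2.0, 5.1]
grip_width: 0.0592
gripper_force: 45.1
```

>>> arm_command(turn=[[0,0,0],[0,0,0],[0,0,0],[0,0,0]], xyz=[[-0.03,0,0],[-0.03,0,0],[0,0,0],[0,0,0]], claw=[50,50,50,50])

```text
time_s: 11.65
position: [0.4968, 0.3187, 0.0328]
tool_rot: [[-0.084, 0.996, 0.001], [0.996, 0.084, 0.005], [0.005, 0.002, -1.0]]
ft_force: [-2.2, 15.0, 4.6]
grip_width: 0.0588
gripper_force: 44.9
```

The pawl holds about 15 N. I'll relax the pull, let go and retreat upward.

>>> arm_command(turn=[[0,0,0],[0,0,0],[0,0,0],[0,0,0],[0,0,0],[0,0,0],[0,0,0]], xyz=[[0.05,0,0],[0,0,0],[0,0,0],[0,0,0],[0,0,0],[0,0,0],[0,0,0]], claw=[50,50,62,70,85,85,85])

```text
time_s: 12.35
position: [0.4965, 0.3187, 0.0322]
tool_rot: [[-0.085, 0.996, -0.0], [0.996, 0.085, -0.0], [-0.0, -0.0, -1.0]]
ft_force: [-0.2, 0.6, -0.1]
grip_width: 0.0853
gripper_force: 0.0
```

>>> arm_command(turn=[[0,0,0],[0,0,0],[0,0,0],[0,0,0],[0,0,0],[0,0,0],[0,0,0],[0,0,0],[0,0,0]], xyz=[[0,0,-0.2],[0,0,-0.4],[0,0,-0.6],[0,0,-0.6],[0,0,-0.6],[0,0,-0.4],[0,0,0],[0,0,0],[0,0,0]], claw=[85,85,85,85,85,85,85,85,85])

```text
time_s: 13.25
position: [0.496, 0.3187, 0.1713]
tool_rot: [[-0.085, 0.996, -0.002], [0.996, 0.085, -0.001], [-0.001, -0.002, -1.0]]
ft_force: [0.2, 0.2, 0.5]
grip_width: 0.0851
gripper_force: 0.0
```

```bash
python3 - <<'E'
from h import *
s=env.observe(); org=np.array([.50173,.25898]);u=np.array([-.08378,.99648]);n=np.array([-u[1],u[0]])
c=cam("wrist"); im,d=imaging.get_image("wrist"); cv2.imwrite("pics/w5.png",im); P=cloud(c,d); hsv=cv2.cvtColor(im,cv2.COLOR_BGR2HSV)
m=(abs(P[...,2]-.055)<.007)&(hsv[...,0]<25)&(hsv[...,1]>60)
nn,l,st,_=cv2.connectedComponentsWithStats(m.astype(np.uint8)); i=1+np.argmax(st[1:,4])
w=ray(c,np.argwhere(l==i)[:,::-1],.055)[:,:2]; r=cv2.minAreaRect(w.astype(np.float32)); e=np.array(r[0])-org
print(s["time_s"],s["position"],r,"z",np.median(P[l==i][:,2]),"lane",e@u,e@n,"ang",np.degrees(np.arctan2(u[1],u[0])))
E
```

```text
13.25 [0.49601838 0.31866394 0.17125198] ((0.4968743622303009, 0.31938493251800537), (0.05950165539979935, 0.10000728815793991), 4.831394195556641) z 0.055034799364275085 lane 0.060599112487887394 -0.00022217932160872547 ang 94.80589429544662
```

View pics/w5.png

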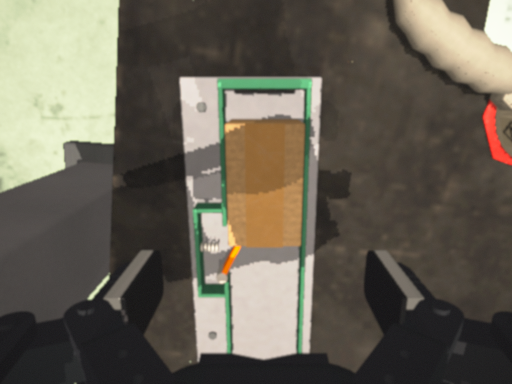

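The carton rests at lane x = 60.6 mm, centred and flat. Its rear end is against the pawl tip at (238,247).

```bash
python3 -c "
from rig import env
print(env.close_job())"
```

```text
the job is handed in; nothing more can be done
None
```

The job is handed in, with no verdict returned: the carton was slid past the pawl to the stop, drawn back (about 15 N at the wrist) with the pawl holding, and released at lane x of about 60.6 mm against the pawl; I did not re-measure the bystanders.

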